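# Get ready to clean cell terminals: dip cup out, safety cap off

### The job

Get ready to pour terminal cleaner: lift the small steel dip cup up and off its hook and stand it upright in the middle of the shallow aluminium tray, and let go of it. Then open the wide white bottle that is fixed in the bench cradle: push its safety cap down, twist it counter-clockwise while pushing, lift it off and finish while holding the cap level, straight above the bottle and about 7 cm clear of its neck (do not put it down). Do not tip the cup over and leave the other things on the bench where they are.

Things in the scene. Friction and masses are not known exactly. Their poses are not given: they have to be found in the camera images.
- cup: Small loose steel dip cup, about 90 g, hanging upright on the hook. Bowl 54 mm across at the rim, 48 mm tall. A rigid arch of 6 mm wire stands over the bowl in the cup's y-z plane, apex (wire centre) 100 mm above the underside; on the apex stands a flat grip tab. 134 mm tall in all. Origin: centre of the underside, z up. Its x runs along the hook rod, as the stand's x.
- cup_tab (a point): Middle of the cup's upright grip tab, 119 mm above its underside on its axis. The tab is 10 mm thick along the cup's y, 24 mm wide along its x, and reaches from 100 to 134 mm above the underside. Pinch it from above, fingers closing along the cup's y, fingertips no lower than about 104 mm above the underside; 40 N of grip holds it well.
- stand: Fixed steel hook stand. Origin on the bench right below the hanging point, z up. Its base plate (80 x 100 x 10 mm) and post (14 mm thick, 195 mm high, 85 mm out) lie on its +x side. From the post an 8 mm rod runs to -x under the cup's wire arch, to a free upturned tip.
- hook_valley (a point): Lowest point of the hook rod's centre line, 185 mm above the bench, where the cup hangs. The rod is level for 14 mm each way; its tip turns up 12 mm and ends 42 mm out on the stand's -x side. To take the cup off, raise it 20 to 30 mm (no more: then the bowl's rim meets the rod), draw it 70 mm or more along the stand's -x, then move freely.
- tray: Fixed shallow open aluminium tray, 110 x 110 x 12 mm, walls 4 mm, inner floor about 4 mm above the bench. Origin: centre of its underside. The cup is to stand on its inner floor near the middle.
- bottle: Wide white plastic bottle, 76 mm across, fixed upright in a steel cradle screwed to the bench (100 mm square foot). Origin on the bench on its axis, z up. Shoulder slopes in from 78 to 100 mm height; a 44 mm wide collar ends at 104 mm; neck 25 mm across (39 mm over its retaining lugs), top at 128 mm.
- bottle_neck (a point): Centre of the top of the bottle's neck, 128 mm above the bench.
- cap: Grey ribbed round push-and-turn safety cap, about 40 g, 50 mm across, 30 mm tall, loose but locked on the bottle's neck, its underside 111 mm and its top 141 mm above the bench. Origin: centre of its underside, z up. Grip its sides from above at any yaw, fingertips no lower than 3 mm above its underside; about 60 N of grip holds it well.
- cap_top (a point): Centre of the cap's top, 30 mm above its underside. A spring holds the cap up in its lock: pushing takes 4 N at first, 10 N at the bottom stop 7 mm down. Push at least 4 mm (5 to 6.5 is good), keep it down and turn it counter-clockwise seen from above: it comes off at any turn from 45 to 75 degrees (aim for 60); then lift straight up.
- plunger (a joint): Spring plunger inside the bottle's neck, under the cap, in m: about 0.0015 with the cap locked and untouched, grows as the cap is pushed down (0.0055 is enough to turn, about 0.0085 at the bottom stop), 0 once the cap is off.
- pack: Bystander: black holder with four standing green cells, 52 x 200 x 61 mm, loose. Origin: centre of its underside.
- cell: Bystander: one loose cell standing upright, 21 mm across, 70 mm tall. Origin: centre of its underside.
- tape: Bystander: black roll of tape lying flat, 60 mm across, 19 mm tall. Origin: centre of its underside.
- dropper: Bystander: slim small bottle with a black cap, 32 mm across, 85 mm tall, loose. Origin: centre of its underside.
- tin: Bystander: low steel tin, 50 mm across, 45 mm tall, loose. Origin: centre of its underside.
- driver: Bystander: screwdriver lying on the bench, 170 mm long along its x.
Mind the look-alikes: they are no part of the job. Leave any orange or pink look-alike of the cup alone. Several things have the shape of the bottle; the one meant has the colours described above.

How it is judged:
By the outcome, as a careful person would: the job done as asked, in the order asked, and still so for the second after the job is handed in, while the arm keeps its last pose, push and grip.
It also fails if it takes over 62 s, if anything falls off the work surface, if the arm or the gripper's body presses on something with over 40 N, if the wrist force passes 120 N, or if a joint passes its speed limit or range.

### The arm

A 6-joint arm with a two-finger parallel gripper is mounted at the origin on the work surface. World frame = base frame: x ahead of the robot, y to its left, z up, the work surface at z = 0. Lengths are in mm, angles in degrees, forces in N, time in s.
With the tool pointing down it reaches from about 350 to 850 mm from the base axis. Payload 8.1 kg.
Tool frame: the origin (TCP) lies midway between the tips of the shut fingers; the grasp point (between the pads) lies 19 mm behind it; z points along the fingers, y is the line along which they close (so a half turn about z gives the same grasp; the last joint's range is limited). The gripper opens to 85 mm and grips with 20 to 120 N. Pads are 22 mm wide; open, the fingers measure 114 mm over their backs; the gripper's body (76 mm by 85 mm) begins 54 mm behind the grasp point. The pads swing forward as they close: fully open they stand 13 mm farther back than shut.
Start: joints at [-81.899, 7.471, 85.268, -0, 87.261, -4.893], TCP at [134.937, -584.634, 231.292] pointing down, gripper open.
Joint ranges: [-169.43, 169.43], [-51.17, 129.36], [1.28, 143.12], [-76.62, 256.62], [0, 156.53], [-152.29, 152.29]. Speed limits (degrees/s): [136.94, 136.94, 159.86, 180, 180, 180].

### API

Orientations are given as [roll, pitch, yaw] about the fixed x, y, z axes, in that order (R = Rz(yaw) Ry(pitch) Rx(roll)).
In Python, from bench import sense, snapshot, camera_params, hand_in, masks_of, pinpoint gives the robot as it stands.
- The arm moves only by the tool step_arm, never from a script. Its argument "targets" is a list of rows, each an object with "angular": the turn, a rotation vector about the tool's x, y, z scaled (see below), a list of three; "dp": the shift along the tool's x, y, z scaled (see below), a list of three; "fingers": the closure, from 0 (fully open) to 1 (shut). A call has exactly 8 rows; each row is the pose to reach, as a shift and turn from the pose commanded when the call began, along the tool's axes at that moment, turning the shorter way round; what a row does not reach only later rows make up. The controller multiplies each number of a shift by 0.2 m and each number of a turn by 180 degrees. A row lasts 1/8 s, in which the tool goes at most 62.5 mm and 10.7 degrees, less where a joint would pass 70% of its speed; a pose out of reach is approached as far as the arm can. A call with a number of a shift or a turn outside -1 to 1 is refused whole. A call with a gripper value outside its range is refused whole. The fingers move at their own pace and stop on an object; "newtons" is the grip in N (left out, the last holds). Time passes only in rows, so rows that repeat a pose let the fingers close, or fill a call up. It gives the time, the measured TCP pose, the force, the opening and the grip force at its end, in the units of the state.
- sense(): the state, without advancing time (a new reading comes with each control period).
- snapshot(name): name is "scene" or "top" or "wrist"; returns the picture (384x512x3 uint8, blue, green, red); there is no depth.
- camera_params(name): a dict with "vfov" (degrees; the focal length in pixels is half the picture's height over the tangent of half this angle, whatever the lens; pixels are square), "cx", "cy" (the principal point, pixels), "D" ([k1, k2, p1, p2, k3] as OpenCV has them; the pictures are not rectified), "R" (3x3) and "t" (3): a world point X has camera coordinates R X + t. Camera axes: x right, y down, z forward; pixel columns grow to the right and rows downward; lengths in mm; the calibration is good to about 2 mm. A picture is of the moment at which its call begins: read the wrist's pose just before it. camera_params takes no time and is no camera call; for the wrist camera it gives the pose at the moment of the call.
- hand_in(): hands the job in; it is judged then, once.
Trained networks look in the newest picture that a camera, given by its name, has taken for a name from the list of things; names that differ only in an ending like _2 or _b are one class to them, and where a whole thing is asked for, a point or a joint stands for the part that bears it (a point fixed in the world has none). Each returns a list of dicts, best first, with "conf" (0 to 1); they miss things now and then, are a little off and sometimes report something else, mostly with a low value. They report only what shows in the picture. A call takes as long as a camera call. They do not tell look-alikes from the thing itself.
- masks_of(camera, label): "pixels" (384x512 bool, what is visible of it) and "at" ([column, row] in pixels, amid what is visible of it).
- pinpoint(camera, label): "at" ([column, row] in pixels: a listed point, or the origin of a listed thing).
The state is a dict: "time": time; "joint_pos": joint angles; "qd": joint speeds; "joint_efforts": joint torques, N m; "tool_pos": TCP position; "tcp_rot": TCP orientation; "ft_force": force on the tool from outside, world axes, zero at the start; "wrist_torque": the same for the moment, N m; "finger_gap": finger opening in mm; "grip_force": force on a finger pad.
Only numpy, scipy, OpenCV 4.12 (cv2) and the standard library are available. Lean on these libraries where they do the work, as an engineer would, in place of code of your own. Each camera call takes 0.05 s, during which the arm holds its last target. There are 200 camera calls.

## Working session

There is one attempt and no reset: what is moved stays moved. The work goes in short steps, Python scripts to look and compute and a tool call to move; the robot and the scene stay as the last step left them, time stands still between calls to the robot, and variables do not carry over. Pictures are saved under pics/ and viewed, at most 10 in all, crops included, and the job is handed in when it is done.

Besides the shell and the picture viewer there is one more tool, called as name(argument=value, ...), one argument or row to a line, values as JSON. step_arm: Moves the arm, as the interface text tells. Its arguments: {"type":"object","properties":{"targets":{"type":"array","items":{"type":"object","properties":{"angular":{"type":"array","items":{"type":"number","minimum":-1,"maximum":1}},"dp":{"type":"array","items":{"type":"number","minimum":-1,"maximum":1}},"fingers":{"type":"number"}}}},"newtons":{"type":"number"}},"required":["targets"]}

```bash
mkdir -p pics; cat > h.py <<'E'
import numpy as np, cv2
from scipy.spatial.transform import Rotation as Ro
from bench import *
def K(p):
    f=192/np.tan(np.radians(p["vfov"])/2); return np.array([[f,0,p["cx"]],[0,f,p["cy"]],[0,0,1.]])
def ray(p,px):
    n=cv2.undistortPoints(np.array([[px]],float),K(p),np.array(p["D"],float))[0,0]
    R=np.array(p["R"]);t=np.array(p["t"]); return -R.T@t, R.T@np.array([n[0],n[1],1.])
def onz(p,px,z):
    o,d=ray(p,px); return o+d*(z-o[2])/d[2]
def proj(p,X):
    return cv2.projectPoints(np.array(X,float).reshape(-1,1,3),cv2.Rodrigues(np.array(p["R"],float))[0],np.array(p["t"],float),K(p),np.array(p["D"],float))[0][:,0]
def tri(obs):
    A=np.zeros((3,3));b=np.zeros(3)
    for p,px in obs:
        o,d=ray(p,px); d=d/np.linalg.norm(d); M=np.eye(3)-np.outer(d,d); A+=M;b+=M@o
    return np.linalg.solve(A,b)
E
python3 - <<'E'
from h import *
ims=[]
Z={"cup":0,"cup_tab":304-0,"stand":0,"hook_valley":185,"tray":0,"bottle":0,"bottle_neck":128,"cap":111,"cap_top":141,"pack":0,"cell":0,"tape":0,"dropper":0,"tin":0,"driver":10}
Z["cup"]=185-103+0; Z["cup_tab"]=Z["cup"]+119+10
for c in("scene","top"):
    im=snapshot(c);cv2.imwrite(f"pics/{c}.png",im)
    p=camera_params(c)
    for n,z in Z.items():
        for r in pinpoint(c,n)[:4]:
            if r["conf"]>.2: print(c,n,round(r["conf"],2),np.round(r["at"]),np.round(onz(p,r["at"],z)[:2]))
s=sense();print(s)
E
```

```text
scene cup 0.98 [331. 212.] [502. 149.]
scene cup 0.91 [384. 207.] [517. 316.]
scene cup 0.85 [354. 196.] [446. 245.]
scene cup_tab 0.88 [392. 175.] [537. 313.]
scene cup_tab 0.88 [360. 168.] [482. 236.]
scene cup_tab 0.77 [333. 178.] [514. 143.]
scene stand 0.63 [381. 232.] [539. 306.]
scene hook_valley 0.81 [390. 179.] [521. 319.]
scene tray 0.96 [192. 256.] [ 512. -280.]
scene tray 0.31 [206. 315.] [ 746. -263.]
scene bottle 0.85 [271. 241.] [499. -36.]
scene bottle 0.75 [158. 197.] [ 186. -368.]
scene bottle_neck 0.97 [151. 169.] [ 210. -372.]
scene bottle_neck 0.62 [275. 206.] [494. -21.]
scene bottle_neck 0.58 [241. 274.] [ 745. -165.]
scene cap 0.59 [274. 213.] [504. -27.]
scene cap_top 0.59 [276. 204.] [504. -20.]
scene cap_top 0.5 [328. 230.] [650.  87.]
scene cap_top 0.3 [272. 243.] [664. -70.]
scene pack 0.85 [311. 305.] [774.  11.]
scene pack 0.7 [390. 175.] [249. 465.]
scene cell 0.45 [347. 262.] [643. 157.]
scene cell 0.45 [390. 184.] [298. 443.]
scene dropper 0.79 [239. 248.] [ 509. -136.]
scene tin 0.92 [243. 274.] [ 620. -143.]
scene tin 0.64 [331. 229.] [489. 158.]
s
[... 920 characters left out ...]
 -260.]
{'time': 1.6, 'joint_pos': array([-8.18987047e+01,  7.47139390e+00,  8.52663954e+01,  1.03087950e-04,
        8.72612649e+01, -4.89199111e+00]), 'qd': array([ 0.00713828,  0.00207846, -0.01832298,  0.04644633, -0.01754162,
       -0.03976939]), 'joint_efforts': array([ 3.54680697e-04, -5.69296682e+01, -5.00853288e+01, -1.65671700e-04,
        1.23865200e-03, -1.64956543e-05]), 'tool_pos': array([ 134.93757291, -584.6451248 ,  231.30332469]), 'tcp_rot': array([ 1.79999049e+02, -2.19344512e-05,  1.29932815e+01]), 'ft_force': array([ 0.22271738, -0.25604653, -0.75935866]), 'wrist_torque': array([-0.07174818, -0.0580068 ,  0.018756  ]), 'grip_force': 0.0, 'finger_gap': 85.42324951175839}
```

View pics/scene.png

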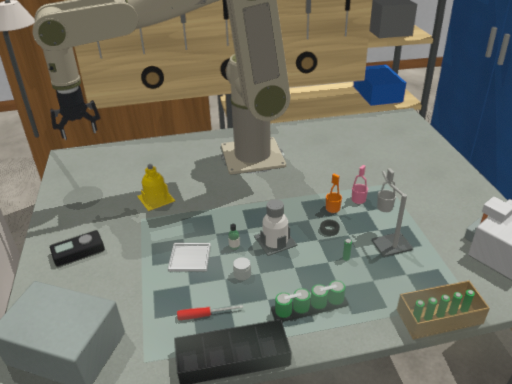

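View pics/top.png

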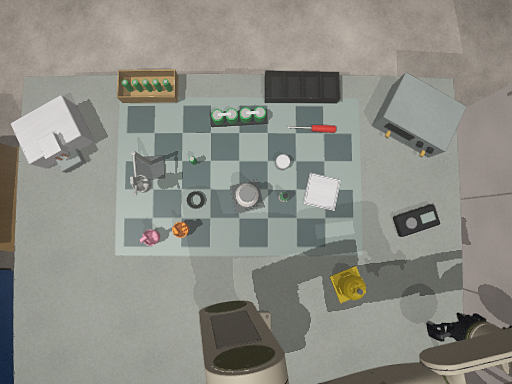

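The scene picture shows three cups: orange (334,200), pink (360,190) and steel grey (388,195), which hangs on the hook stand. Two bottles show: yellow (155,188) and white with a grey cap (275,225) in the cradle. The top view agrees, with the steel cup at (140,183) and the white bottle at (246,195). Grey and hanging fits the cup, and white in the cradle fits the bottle. I'll confirm both in one enlarged crop.

```bash
python3 - <<'E'
from h import *
a=cv2.imread("pics/scene.png");b=cv2.imread("pics/top.png")
A=cv2.resize(a[155:265,320:420],(400,440),interpolation=3)
B=cv2.resize(b[135:235,120:200],(352,440),interpolation=3)
cv2.imwrite("pics/crop1.png",np.hstack([A,B]))
s,t=camera_params("scene"),camera_params("top")
print("tab",tri([(s,[392,175]),(t,[131,179])]),"valley",tri([(s,[390,179]),(t,[133,185])]))
print("captop",tri([(s,[276,204]),(t,[245,194])]),"tray",tri([(s,[192,256]),(t,[321,191])]))
m=masks_of("top","tray")[0]["pixels"].astype(np.uint8)
c=max(cv2.findContours(m,0,1)[0],key=cv2.contourArea).reshape(-1,2)
w=np.array([onz(t,x,12)[:2] for x in c],np.float32);print("tray rect",cv2.minAreaRect(w))
E
```

```text
tab [538.54219711 311.19886522 212.49523876] valley [523.83449407 313.71483332 188.23453352]
captop [500.58963146 -21.1809098  138.5982643 ] tray [ 521.70696211 -282.46887317    8.88210525]
tray rect ((519.6854858398438, -287.36932373046875), (109.17081451416016, 112.40438842773438), 76.4284439086914)
```

View pics/crop1.png

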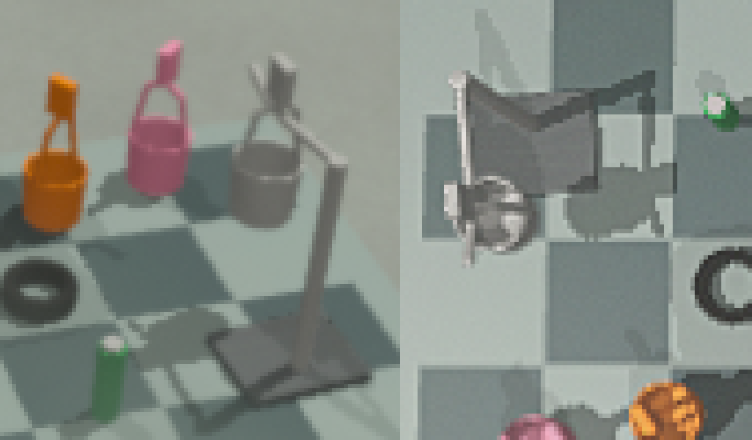

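The crop confirms that the grey cup hangs on the stand's rod, while the orange and pink look-alikes stand on the bench. The rod runs from the post at about (402,195) in the scene to its free tip beside the cup. Next: the rod's direction.

```bash
python3 - <<'E'
from h import *
t,s=camera_params("top"),camera_params("scene")
P=onz(t,[133.6+0.5,152.5],195);T=onz(t,[135.7,194.],197);print(P,T,np.degrees(np.arctan2(*(P-T)[1::-1])))
print(onz(s,[320+335/4,155+160/4],195))
y=np.radians(12.993);R=np.array([[np.cos(y),np.sin(y),0],[np.sin(y),-np.cos(y),0],[0,0,-1]])
for X in([430,-420,310],[500,-240,310],[530,0,310],[530,300,290]): print(X,R.T@(np.array(X)-[135,-585,231])/200)
E
```

```text
[619.79276324 308.80210364 195.        ] [495.66619494 300.10860999 197.        ] 4.006301461467987
[614.68037814 315.88166408 195.        ]
[430, -420, 310] [ 1.62272278 -0.47225075 -0.395     ]
[500, -240, 310] [ 2.16611073 -1.27051734 -0.395     ]
[530, 0, 310] [ 2.58206877 -2.40606958 -0.395     ]
[530, 300, 290] [ 2.91931679 -3.8676659  -0.295     ]
```

step_arm(
  targets=[
    {"dp": [0.3, -0.13, -0.2], "angular": [0, 0, 0.05], "fingers": 0},
    {"dp": [0.6, -0.26, -0.4], "angular": [0, 0, 0.05], "fingers": 0},
    {"dp": [0.95, -0.8, -0.4], "angular": [0, 0, 0.05], "fingers": 0},
    {"dp": [0.95, -0.8, -0.4], "angular": [0, 0, 0.05], "fingers": 0},
    {"dp": [0.95, -1, -0.4], "angular": [0, 0, 0.05], "fingers": 0},
    {"dp": [0.95, -1, -0.4], "angular": [0, 0, 0.05], "fingers": 0},
    {"dp": [0.95, -1, -0.4], "angular": [0, 0, 0.05], "fingers": 0},
    {"dp": [0.95, -1, -0.4], "angular": [0, 0, 0.05], "fingers": 0},
  ],
)

```text
time: 2.65
tool_pos: [274.9, -348.0, 311.2]
tcp_rot: [-180.0, 0.0, 3.9]
ft_force: [0.5, -0.6, 1.2]
finger_gap: 85.4
grip_force: 0.0
```

step_arm(
  targets=[
    {"dp": [0.3, -0.2, 0], "fingers": 0},
    {"dp": [0.6, -0.4, 0], "fingers": 0},
    {"dp": [0.8, -0.65, 0], "fingers": 0},
    {"dp": [0.95, -0.95, 0], "fingers": 0},
    {"dp": [1, -1, 0], "fingers": 0},
    {"dp": [1, -1, 0], "fingers": 0},
    {"dp": [1, -1, 0], "fingers": 0},
    {"dp": [1, -1, 0], "fingers": 0},
  ],
)

```text
validation failed for argument at $.ta...
```

step_arm(
  targets=[
    {"dp": [0.0, -0.3, 0], "fingers": 0},
    {"dp": [0.02, -0.6, 0], "fingers": 0},
    {"dp": [0.04, -0.9, 0], "fingers": 0},
    {"dp": [0.07, -1, 0], "fingers": 0},
    {"dp": [0.07, -1, 0], "fingers": 0},
    {"dp": [0.07, -1, 0], "fingers": 0},
    {"dp": [0.07, -1, 0], "fingers": 0},
    {"dp": [0.07, -1, 0], "fingers": 0},
  ],
)

```text
validation failed for argument at $.ta...
```

step_arm(
  targets=[
    {"dp": [0.05, -0.3, 0], "fingers": 0},
    {"dp": [0.1, -0.6, 0], "fingers": 0},
    {"dp": [0.15, -0.9, 0], "fingers": 0},
    {"dp": [0.2, -1, 0], "fingers": 0},
    {"dp": [0.2, -1, 0], "fingers": 0},
    {"dp": [0.2, -1, 0], "fingers": 0},
    {"dp": [0.2, -1, 0], "fingers": 0},
    {"dp": [0.2, -1, 0], "fingers": 0},
  ],
)

```text
validation failed for argument at $.ta...
```

step_arm(
  targets=[
    {"dp": [0.3, -0.2, 0], "angular": [0, 0, 0], "fingers": 0},
    {"dp": [0.6, -0.4, 0], "angular": [0, 0, 0], "fingers": 0},
    {"dp": [0.8, -0.65, 0], "angular": [0, 0, 0], "fingers": 0},
    {"dp": [0.95, -0.95, 0], "angular": [0, 0, 0], "fingers": 0},
    {"dp": [1, -1, 0], "angular": [0, 0, 0], "fingers": 0},
    {"dp": [1, -1, 0], "angular": [0, 0, 0], "fingers": 0},
    {"dp": [1, -1, 0], "angular": [0, 0, 0], "fingers": 0},
    {"dp": [1, -1, 0], "angular": [0, 0, 0], "fingers": 0},
  ],
)

```text
time: 3.65
tool_pos: [460.4, -134.9, 311.1]
tcp_rot: [180.0, 0.0, 3.9]
ft_force: [-0.5, -0.2, 0.4]
finger_gap: 85.5
grip_force: 0.0
```

step_arm(
  targets=[
    {"dp": [0, -0.3, 0], "angular": [0, 0, 0], "fingers": 0},
    {"dp": [0.02, -0.6, 0], "angular": [0, 0, 0], "fingers": 0},
    {"dp": [0.04, -0.9, 0], "angular": [0, 0, 0], "fingers": 0},
    {"dp": [0.07, -1, 0], "angular": [0, 0, 0], "fingers": 0},
    {"dp": [0.07, -1, 0], "angular": [0, 0, 0], "fingers": 0},
    {"dp": [0.07, -1, 0], "angular": [0, 0, 0], "fingers": 0},
    {"dp": [0.07, -1, 0], "angular": [0, 0, 0], "fingers": 0},
    {"dp": [0.07, -1, 0], "angular": [0, 0, 0], "fingers": 0},
  ],
)

```text
time: 4.65
tool_pos: [460.8, 66.0, 311.3]
tcp_rot: [180.0, -0.0, 3.9]
ft_force: [0.6, 0.5, -0.1]
finger_gap: 85.1
grip_force: 0.0
```

step_arm(
  targets=[
    {"dp": [0.05, -0.3, 0], "angular": [0, 0, 0], "fingers": 0},
    {"dp": [0.1, -0.6, 0], "angular": [0, 0, 0], "fingers": 0},
    {"dp": [0.15, -0.9, 0], "angular": [0, 0, 0], "fingers": 0},
    {"dp": [0.2, -1, 0], "angular": [0, 0, 0], "fingers": 0},
    {"dp": [0.2, -1, 0], "angular": [0, 0, 0], "fingers": 0},
    {"dp": [0.2, -1, 0], "angular": [0, 0, 0], "fingers": 0},
    {"dp": [0.2, -1, 0], "angular": [0, 0, 0], "fingers": 0},
    {"dp": [0.2, -1, 0], "angular": [0, 0, 0], "fingers": 0},
  ],
)

```text
time: 5.65
tool_pos: [486.8, 268.4, 311.6]
tcp_rot: [-180.0, -0.0, 3.9]
ft_force: [-0.3, -0.0, 0.4]
finger_gap: 85.3
grip_force: 0.0
```

```bash
python3 - <<'E'
from h import *
p=camera_params("wrist");im=snapshot("wrist");cv2.imwrite("pics/w1.png",im)
for n,z in(("cup_tab",211),("cup",92),("hook_valley",185),("stand",0)):
    for r in pinpoint("wrist",n)[:3]: print(n,round(r["conf"],2),np.round(r["at"],1),onz(p,r["at"],z))
print(-np.array(p["R"]).T@p["t"])
E
```

```text
cup_tab 0.78 [229.2 257.2] [418.47412485 288.55356429 211.        ]
cup_tab 0.62 [311.7 243.3] [437.94201332 213.54855452 211.        ]
cup 0.71 [297.5 212.3] [422.91948585 209.12776286  92.        ]
cup 0.65 [228.1 118.3] [537.6337356  305.63485928  92.        ]
cup 0.57 [233.  219.8] [406.4396107  293.64201956  92.        ]
hook_valley 0.87 [221.1 128.7] [533.27086655 303.04410971 185.        ]
[558.12123297 272.46681946 454.04579827]
```

View pics/w1.png

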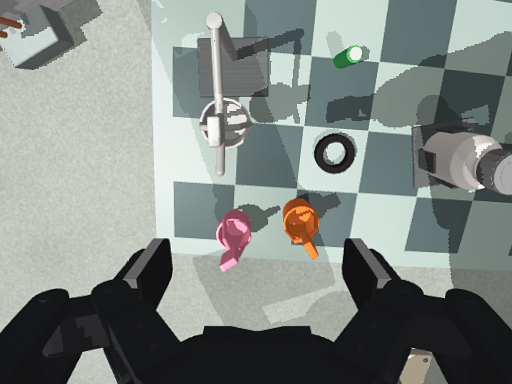

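The wrist view shows the steel cup's bowl at (224,122) with its tab at (214,130). The rod runs from the post top at (214,20) to its tip at (221,172).

```bash
python3 - <<'E'
from h import *
p=camera_params("wrist");im=cv2.imread("pics/w1.png")
a=onz(p,[214.5,22],195);b=onz(p,[221,173],197);print(a,b,np.degrees(np.arctan2(*(a-b)[1::-1])))
for q in([208,116],[221,116],[208,147],[221,147]): print(onz(p,q,226))
print(onz(p,[214,131],222))
m=np.array([[524,314,188.],[533,303,185]])
# bowl rim center
print("rim",onz(p,[224,122],140))
cv2.imwrite("pics/w1c.png",cv2.resize(im[0:190,170:270],(420,798//1)[:2],interpolation=2)[:600])
E
```

```text
[618.46193853 311.29049164 195.        ] [494.90685813 300.98709199 197.        ] 4.766931204623784
[545.76329975 309.3477805  226.        ]
[546.4123393 299.4911216 226.       ]
[522.15406707 308.73528608 226.        ]
[522.83739267 298.6041705  226.        ]
[534.39313932 304.9865767  222.        ]
rim [536.07745712 306.03641247 140.        ]
```

View pics/w1c.png

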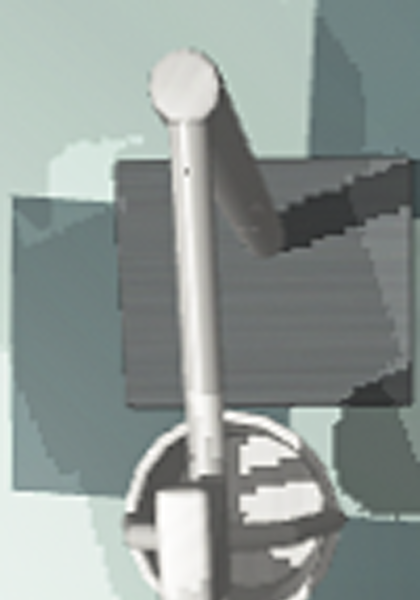

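The tab is at about (534, 304.5), and the rod's yaw is about 4.5°.

step_arm(
  targets=[
    {"dp": [0.12, -0.08, 0], "angular": [0, 0, 0], "fingers": 0},
    {"dp": [0.248, -0.164, 0], "angular": [0, 0, 0], "fingers": 0},
    {"dp": [0.248, -0.164, 0], "angular": [0, 0, 0], "fingers": 0},
    {"dp": [0.248, -0.164, 0.15], "angular": [0, 0, 0], "fingers": 0},
    {"dp": [0.248, -0.164, 0.3], "angular": [0, 0, 0], "fingers": 0},
    {"dp": [0.248, -0.164, 0.45], "angular": [0, 0, 0], "fingers": 0},
    {"dp": [0.248, -0.164, 0.555], "angular": [0, 0, 0], "fingers": 0},
    {"dp": [0.248, -0.164, 0.555], "angular": [0, 0, 0], "fingers": 0},
  ],
)

```text
time: 6.9
tool_pos: [532.6, 304.7, 198.4]
tcp_rot: [179.9, 0.2, 4.0]
ft_force: [0.0, 0.2, 0.1]
finger_gap: 85.3
grip_force: 0.0
```

```bash
python3 - <<'E'
from h import *
p=camera_params("wrist");im=snapshot("wrist");cv2.imwrite("pics/w2.png",im)
print(sense()["tool_pos"], proj(p,[[534,304.5,226],[534,304.5,199]]))
E
```

```text
[533.49987761 305.15944208 200.21837053] [[255.65383192 266.81970434]
 [255.75079174 239.49017491]]
```

View pics/w2.png

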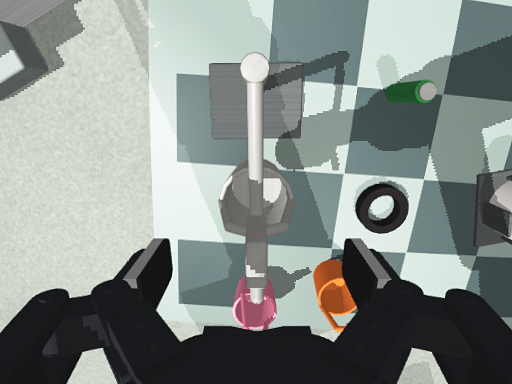

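The tab at (256,265) is centred between the fingers and in line with the rod. I'll close now.

step_arm(
  targets=[
    {"dp": [0, 0, 0], "angular": [0, 0, 0], "fingers": 0.5},
    {"dp": [0, 0, 0], "angular": [0, 0, 0], "fingers": 1},
    {"dp": [0, 0, 0], "angular": [0, 0, 0], "fingers": 1},
    {"dp": [0, 0, 0], "angular": [0, 0, 0], "fingers": 1},
    {"dp": [0, 0, 0], "angular": [0, 0, 0], "fingers": 1},
    {"dp": [0, 0, 0], "angular": [0, 0, 0], "fingers": 1},
    {"dp": [0, 0, 0], "angular": [0, 0, 0], "fingers": 1},
    {"dp": [0, 0, 0], "angular": [0, 0, 0], "fingers": 1},
  ],
  newtons=45,
)

```text
time: 7.95
tool_pos: [534.0, 305.3, 200.5]
tcp_rot: [180.0, -0.0, 4.0]
ft_force: [-0.6, -0.7, 3.0]
finger_gap: 8.8
grip_force: 48.2
```

step_arm(
  targets=[
    {"dp": [0, 0, -0.025], "angular": [0, 0, 0], "fingers": 1},
    {"dp": [0, 0, -0.05], "angular": [0, 0, 0], "fingers": 1},
    {"dp": [0, 0, -0.075], "angular": [0, 0, 0], "fingers": 1},
    {"dp": [0, 0, -0.1], "angular": [0, 0, 0], "fingers": 1},
    {"dp": [0, 0, -0.125], "angular": [0, 0, 0], "fingers": 1},
    {"dp": [0, 0, -0.125], "angular": [0, 0, 0], "fingers": 1},
    {"dp": [0, 0, -0.125], "angular": [0, 0, 0], "fingers": 1},
    {"dp": [0, 0, -0.125], "angular": [0, 0, 0], "fingers": 1},
  ],
)

```text
time: 8.95
tool_pos: [533.7, 305.3, 225.0]
tcp_rot: [180.0, 0.0, 4.0]
ft_force: [0.2, 0.2, -0.7]
finger_gap: 9.0
grip_force: 47.7
```

step_arm(
  targets=[
    {"dp": [-0.06, 0, 0], "angular": [0, 0, 0], "fingers": 1},
    {"dp": [-0.12, 0, 0], "angular": [0, 0, 0], "fingers": 1},
    {"dp": [-0.18, 0, 0], "angular": [0, 0, 0], "fingers": 1},
    {"dp": [-0.24, 0, 0], "angular": [0, 0, 0], "fingers": 1},
    {"dp": [-0.3, 0, 0], "angular": [0, 0, 0], "fingers": 1},
    {"dp": [-0.36, 0, 0], "angular": [0, 0, 0], "fingers": 1},
    {"dp": [-0.42, 0, 0], "angular": [0, 0, 0], "fingers": 1},
    {"dp": [-0.42, 0, 0], "angular": [0, 0, 0], "fingers": 1},
  ],
)

```text
time: 9.95
tool_pos: [449.4, 299.6, 225.4]
tcp_rot: [-180.0, -0.0, 4.0]
ft_force: [0.6, 0.1, -1.3]
finger_gap: 9.1
grip_force: 47.6
```

step_arm(
  targets=[
    {"dp": [0, 0, -0.15], "angular": [0, 0, 0], "fingers": 1},
    {"dp": [0, 0, -0.3], "angular": [0, 0, 0], "fingers": 1},
    {"dp": [0, 0, -0.45], "angular": [0, 0, 0], "fingers": 1},
    {"dp": [0, 0.05, -0.5], "angular": [0, 0, 0], "fingers": 1},
    {"dp": [0, 0.2, -0.5], "angular": [0, 0, 0], "fingers": 1},
    {"dp": [0, 0.4, -0.5], "angular": [0, 0, 0], "fingers": 1},
    {"dp": [0, 0.6, -0.5], "angular": [0, 0, 0], "fingers": 1},
    {"dp": [0, 0.8, -0.5], "angular": [0, 0, 0], "fingers": 1},
  ],
)

```text
time: 10.95
tool_pos: [460.9, 138.0, 324.1]
tcp_rot: [180.0, 0.1, 4.0]
ft_force: [0.1, 1.5, -1.1]
finger_gap: 9.0
grip_force: 47.6
```

step_arm(
  targets=[
    {"dp": [0, 0.2, 0], "angular": [0, 0, 0], "fingers": 1},
    {"dp": [0, 0.4, 0], "angular": [0, 0, 0], "fingers": 1},
    {"dp": [0, 0.6, 0], "angular": [0, 0, 0], "fingers": 1},
    {"dp": [0, 0.8, 0], "angular": [0, 0, 0], "fingers": 1},
    {"dp": [0, 1, 0], "angular": [0, 0, 0], "fingers": 1},
    {"dp": [0, 1, 0], "angular": [0, 0, 0], "fingers": 1},
    {"dp": [0, 1, 0], "angular": [0, 0, 0], "fingers": 1},
    {"dp": [0, 1, 0], "angular": [0, 0, 0], "fingers": 1},
  ],
)

```text
time: 11.95
tool_pos: [475.0, -58.8, 325.0]
tcp_rot: [-180.0, 0.0, 4.1]
ft_force: [0.8, -0.0, -1.4]
finger_gap: 9.2
grip_force: 47.7
```

step_arm(
  targets=[
    {"dp": [0, 0.2, 0], "angular": [0, 0, 0], "fingers": 1},
    {"dp": [0, 0.4, 0], "angular": [0, 0, 0], "fingers": 1},
    {"dp": [0, 0.6, 0], "angular": [0, 0, 0], "fingers": 1},
    {"dp": [0, 0.8, 0], "angular": [0, 0, 0], "fingers": 1},
    {"dp": [0, 1, 0], "angular": [0, 0, 0], "fingers": 1},
    {"dp": [0, 1, 0], "angular": [0, 0, 0], "fingers": 1},
    {"dp": [0, 1, 0], "angular": [0, 0, 0], "fingers": 1},
    {"dp": [0, 1, 0], "angular": [0, 0, 0], "fingers": 1},
  ],
)

```text
time: 12.95
tool_pos: [489.4, -257.8, 325.5]
tcp_rot: [-180.0, -0.0, 4.1]
ft_force: [-0.4, -0.1, -0.6]
finger_gap: 9.1
grip_force: 47.7
```

```bash
python3 - <<'E'
from h import *
p=camera_params("wrist");im=snapshot("wrist");cv2.imwrite("pics/w3.png",im)
print(sense()["tool_pos"])
r=masks_of("wrist","tray")[0]
c=max(cv2.findContours(r["pixels"].astype(np.uint8),0,1)[0],key=cv2.contourArea).reshape(-1,2)
w=np.array([onz(p,x,12)[:2] for x in c],np.float32);print("tray rect",r["conf"],cv2.minAreaRect(w))
for n,z in(("tray",0),("cap_top",141),("bottle_neck",128)):
    for r in pinpoint("wrist",n)[:2]: print(n,r["conf"],r["at"],onz(p,r["at"],z))
E
```

```text
[ 489.37021408 -257.88163926  325.50644091]
tray rect 0.83 ((520.9884643554688, -289.0757141113281), (112.57112884521484, 112.6189956665039), 76.33928680419922)
tray 0.86 [276.7, 131.5] [ 519.12849137 -288.08475151    0.        ]
cap_top 0.57 [59.6, 143.2] [502.46031488 -32.02683794 141.        ]
bottle_neck 0.73 [59.0, 142.6] [500.81820734 -22.5512953  128.        ]
bottle_neck 0.52 [74.8, 139.4] [505.78746641 -42.52068988 128.        ]
```

View pics/w3.png

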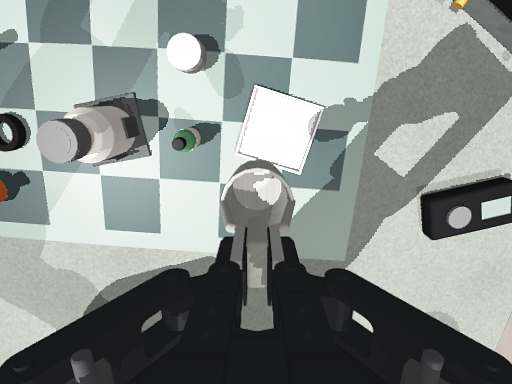

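The wrist view shows the cup upright in the grip at (258,200) and the empty tray at (280,130), centred at about (520.5,-288). I'll move over it and lower.

step_arm(
  targets=[
    {"dp": [0.07, 0.08, 0], "angular": [0, 0, 0], "fingers": 1},
    {"dp": [0.144, 0.16, 0.1], "angular": [0, 0, 0], "fingers": 1},
    {"dp": [0.144, 0.16, 0.3], "angular": [0, 0, 0], "fingers": 1},
    {"dp": [0.144, 0.16, 0.5], "angular": [0, 0, 0], "fingers": 1},
    {"dp": [0.144, 0.16, 0.7], "angular": [0, 0, 0], "fingers": 1},
    {"dp": [0.144, 0.16, 0.85], "angular": [0, 0, 0], "fingers": 1},
    {"dp": [0.144, 0.16, 0.97], "angular": [0, 0, 0], "fingers": 1},
    {"dp": [0.144, 0.16, 0.97], "angular": [0, 0, 0], "fingers": 1},
  ],
)

```text
time: 14.2
tool_pos: [518.5, -287.8, 128.8]
tcp_rot: [-179.8, 0.2, 4.0]
ft_force: [-0.2, 0.7, -0.5]
finger_gap: 9.2
grip_force: 47.6
```

step_arm(
  targets=[
    {"dp": [0, 0, 0.01], "angular": [0, 0, 0], "fingers": 1},
    {"dp": [0, 0, 0.02], "angular": [0, 0, 0], "fingers": 1},
    {"dp": [0, 0, 0.03], "angular": [0, 0, 0], "fingers": 1},
    {"dp": [0, 0, 0.04], "angular": [0, 0, 0], "fingers": 1},
    {"dp": [0, 0, 0.05], "angular": [0, 0, 0], "fingers": 1},
    {"dp": [0, 0, 0.06], "angular": [0, 0, 0], "fingers": 1},
    {"dp": [0, 0, 0.065], "angular": [0, 0, 0], "fingers": 1},
    {"dp": [0, 0, 0.065], "angular": [0, 0, 0], "fingers": 1},
  ],
)

```text
time: 15.2
tool_pos: [520.0, -289.0, 118.1]
tcp_rot: [-180.0, 0.0, 4.0]
ft_force: [-1.0, -0.6, -0.4]
finger_gap: 9.2
grip_force: 47.6
```

step_arm(
  targets=[
    {"dp": [0, 0, 0.005], "angular": [0, 0, 0], "fingers": 1},
    {"dp": [0, 0, 0.01], "angular": [0, 0, 0], "fingers": 1},
    {"dp": [0, 0, 0.015], "angular": [0, 0, 0], "fingers": 1},
    {"dp": [0, 0, 0.02], "angular": [0, 0, 0], "fingers": 1},
    {"dp": [0, 0, 0.025], "angular": [0, 0, 0], "fingers": 1},
    {"dp": [0, 0, 0.025], "angular": [0, 0, 0], "fingers": 1},
    {"dp": [0, 0, 0.025], "angular": [0, 0, 0], "fingers": 1},
    {"dp": [0, 0, 0.025], "angular": [0, 0, 0], "fingers": 1},
  ],
)

```text
time: 16.2
tool_pos: [520.1, -289.0, 113.3]
tcp_rot: [180.0, -0.0, 4.0]
ft_force: [1.3, -0.9, -0.2]
finger_gap: 9.3
grip_force: 47.6
```

step_arm(
  targets=[
    {"dp": [0, 0, 0.003], "angular": [0, 0, 0], "fingers": 1},
    {"dp": [0, 0, 0.006], "angular": [0, 0, 0], "fingers": 1},
    {"dp": [0, 0, 0.008], "angular": [0, 0, 0], "fingers": 1},
    {"dp": [0, 0, 0.01], "angular": [0, 0, 0], "fingers": 1},
    {"dp": [0, 0, 0.01], "angular": [0, 0, 0], "fingers": 1},
    {"dp": [0, 0, 0.01], "angular": [0, 0, 0], "fingers": 1},
    {"dp": [0, 0, 0.01], "angular": [0, 0, 0], "fingers": 1},
    {"dp": [0, 0, 0.01], "angular": [0, 0, 0], "fingers": 1},
  ],
)

```text
time: 17.2
tool_pos: [520.2, -289.2, 111.7]
tcp_rot: [180.0, -0.0, 4.0]
ft_force: [-2.1, 0.2, 5.0]
finger_gap: 9.0
grip_force: 48.6
```

Contact, with 5 N upward. I'll release and rise.

step_arm(
  targets=[
    {"dp": [0, 0, 0], "angular": [0, 0, 0], "fingers": 0.8},
    {"dp": [0, 0, 0], "angular": [0, 0, 0], "fingers": 0.6},
    {"dp": [0, 0, 0], "angular": [0, 0, 0], "fingers": 0.4},
    {"dp": [0, 0, 0], "angular": [0, 0, 0], "fingers": 0.2},
    {"dp": [0, 0, 0], "angular": [0, 0, 0], "fingers": 0.1},
    {"dp": [0, 0, -0.1], "angular": [0, 0, 0], "fingers": 0.1},
    {"dp": [0, 0, -0.25], "angular": [0, 0, 0], "fingers": 0.1},
    {"dp": [0, 0, -0.5], "angular": [0, 0, 0], "fingers": 0},
  ],
)

```text
time: 18.2
tool_pos: [519.2, -288.4, 211.9]
tcp_rot: [-179.9, 0.1, 4.0]
ft_force: [1.2, -0.4, -0.0]
finger_gap: 85.4
grip_force: 0.0
```

step_arm(
  targets=[
    {"dp": [0, 0, -0.2], "angular": [0, 0, 0], "fingers": 0},
    {"dp": [0, 0, -0.4], "angular": [0, 0, 0], "fingers": 0},
    {"dp": [0, -0.1, -0.4], "angular": [0, 0, 0], "fingers": 0},
    {"dp": [-0.05, -0.3, -0.4], "angular": [0, 0, 0], "fingers": 0},
    {"dp": [-0.1, -0.5, -0.4], "angular": [0, 0, 0], "fingers": 0},
    {"dp": [-0.15, -0.6, -0.4], "angular": [0, 0, 0], "fingers": 0},
    {"dp": [-0.2, -0.6, -0.4], "angular": [0, 0, 0], "fingers": 0},
    {"dp": [-0.2, -0.6, -0.4], "angular": [0, 0, 0], "fingers": 0},
  ],
)

```text
time: 19.2
tool_pos: [471.3, -172.3, 291.5]
tcp_rot: [180.0, -0.0, 4.0]
ft_force: [0.9, 0.1, -0.4]
finger_gap: 85.4
grip_force: 0.0
```

```bash
python3 - <<'E'
from h import *
p=camera_params("wrist");im=snapshot("wrist");cv2.imwrite("pics/w4.png",im)
for n,z in(("cup",4),("cup_tab",123),("cap_top",141),("bottle_neck",128),("cap",111)):
    for r in pinpoint("wrist",n)[:2]: print(n,r["conf"],r["at"],onz(p,r["at"],z))
E
```

```text
cup 0.85 [337.8, 122.7] [ 523.38081207 -287.0687003     4.        ]
cup 0.63 [24.1, 187.2] [393.00208152 190.72220911   4.        ]
cup_tab 0.6 [369.8, 133.3] [ 520.44096147 -289.79116336  123.        ]
cap_top 0.83 [116.4, 131.8] [505.84365895 -30.28526332 141.        ]
cap 0.95 [128.9, 128.4] [506.62310936 -30.38743108 111.        ]
```

View pics/w4.png

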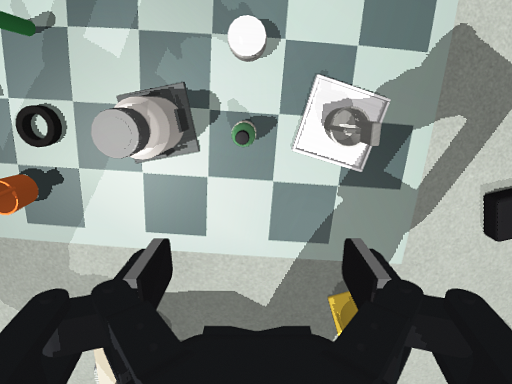

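The cup stands upright in the middle of the tray at (345,125). The bottle's cap is at about (118,132). I'll go over the bottle and re-measure.

step_arm(
  targets=[
    {"dp": [0.05, -0.2, 0], "angular": [0, 0, 0], "fingers": 0},
    {"dp": [0.1, -0.4, 0], "angular": [0, 0, 0], "fingers": 0},
    {"dp": [0.15, -0.6, 0], "angular": [0, 0, 0], "fingers": 0},
    {"dp": [0.2, -0.7, 0.1], "angular": [0, 0, 0], "fingers": 0},
    {"dp": [0.2, -0.7, 0.2], "angular": [0, 0, 0], "fingers": 0},
    {"dp": [0.2, -0.7, 0.3], "angular": [0, 0, 0], "fingers": 0},
    {"dp": [0.2, -0.7, 0.3], "angular": [0, 0, 0], "fingers": 0},
    {"dp": [0.2, -0.7, 0.3], "angular": [0, 0, 0], "fingers": 0},
  ],
)

```text
time: 20.5
tool_pos: [502.0, -30.4, 231.7]
tcp_rot: [180.0, -0.0, 3.9]
ft_force: [1.1, 0.2, 1.0]
finger_gap: 85.7
grip_force: 0.0
```

```bash
python3 - <<'E'
from h import *
p=camera_params("wrist");im=snapshot("wrist");cv2.imwrite("pics/w5.png",im)
for n,z in(("cap_top",141),("cap",111),("bottle_neck",128)):
    for r in pinpoint("wrist",n)[:1]: print(n,r["conf"],r["at"],onz(p,r["at"],z))
c,d=ray(p,[0,0])
# fit of cap-top circle by viewing the projected outline
im2=im.copy()
a=np.linspace(0,2*np.pi,60)
for cx,cy,col in((504,-26,(0,0,255)),(504,-26,(0,255,0))):
    z=141 if col[2] else 111
    for u in proj(p,np.c_[cx+25*np.cos(a),cy+25*np.sin(a),0*a+z]): cv2.circle(im2,tuple(int(v) for v in u),0,col,-1)
cv2.imwrite("pics/w5o.png",cv2.resize(im2[100:340,140:380],(600,600),interpolation=0))
E
```

```text
cap_top 0.9 [256.6, 188.2] [505.14348347 -30.97860516 141.        ]
cap 0.84 [253.8, 180.4] [503.72070515 -28.47045127 111.        ]
```

View pics/w5o.png

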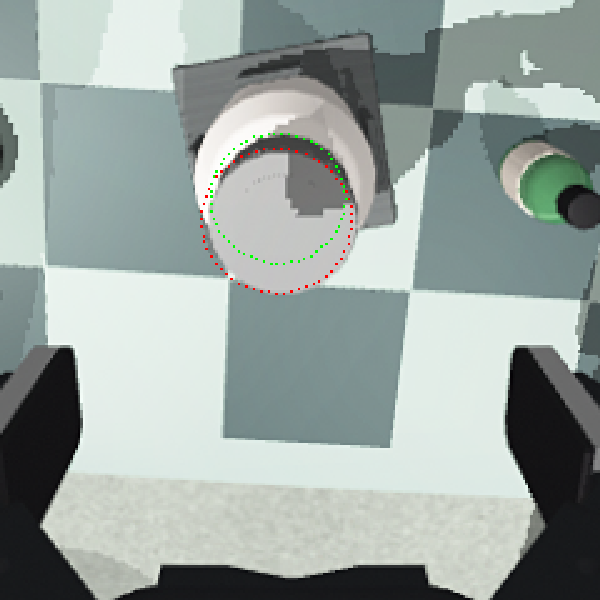

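The cap's top disc spans 208 to 357 in the crop, about 2 mm right of my estimate, so the centre is about (504,-28). I'll descend with the fingers open, then grip.

step_arm(
  targets=[
    {"dp": [0.011, -0.011, 0.1], "angular": [0, 0, 0], "fingers": 0},
    {"dp": [0.011, -0.011, 0.2], "angular": [0, 0, 0], "fingers": 0},
    {"dp": [0.011, -0.011, 0.3], "angular": [0, 0, 0], "fingers": 0},
    {"dp": [0.011, -0.011, 0.4], "angular": [0, 0, 0], "fingers": 0},
    {"dp": [0.011, -0.011, 0.5], "angular": [0, 0, 0], "fingers": 0},
    {"dp": [0.011, -0.011, 0.575], "angular": [0, 0, 0], "fingers": 0},
    {"dp": [0.011, -0.011, 0.575], "angular": [0, 0, 0], "fingers": 0},
    {"dp": [0.011, -0.011, 0.575], "angular": [0, 0, 0], "fingers": 0},
  ],
)

```text
time: 21.7
tool_pos: [504.6, -27.4, 117.2]
tcp_rot: [180.0, -0.1, 4.0]
ft_force: [-0.3, -0.6, 0.8]
finger_gap: 85.4
grip_force: 0.0
```

step_arm(
  targets=[
    {"dp": [0, 0, 0], "angular": [0, 0, 0], "fingers": 0.2},
    {"dp": [0, 0, 0], "angular": [0, 0, 0], "fingers": 0.35},
    {"dp": [0, 0, 0], "angular": [0, 0, 0], "fingers": 0.5},
    {"dp": [0, 0, 0], "angular": [0, 0, 0], "fingers": 1},
    {"dp": [0, 0, 0], "angular": [0, 0, 0], "fingers": 1},
    {"dp": [0, 0, 0], "angular": [0, 0, 0], "fingers": 1},
    {"dp": [0, 0, 0], "angular": [0, 0, 0], "fingers": 1},
    {"dp": [0, 0, 0], "angular": [0, 0, 0], "fingers": 1},
  ],
  newtons=65,
)

```text
time: 22.7
tool_pos: [504.3, -27.3, 116.5]
tcp_rot: [180.0, -0.0, 4.0]
ft_force: [0.8, 0.4, 5.2]
finger_gap: 48.2
grip_force: 67.2
```

step_arm(
  targets=[
    {"dp": [0, 0, 0.004], "angular": [0, 0, 0], "fingers": 1},
    {"dp": [0, 0, 0.009], "angular": [0, 0, 0], "fingers": 1},
    {"dp": [0, 0, 0.014], "angular": [0, 0, 0], "fingers": 1},
    {"dp": [0, 0, 0.019], "angular": [0, 0, 0], "fingers": 1},
    {"dp": [0, 0, 0.024], "angular": [0, 0, 0], "fingers": 1},
    {"dp": [0, 0, 0.024], "angular": [0, 0, 0], "fingers": 1},
    {"dp": [0, 0, 0.024], "angular": [0, 0, 0], "fingers": 1},
    {"dp": [0, 0, 0.024], "angular": [0, 0, 0], "fingers": 1},
  ],
)

```text
time: 23.7
tool_pos: [504.3, -27.3, 112.0]
tcp_rot: [180.0, -0.0, 4.0]
ft_force: [-0.0, 0.7, 8.0]
finger_gap: 48.5
grip_force: 67.7
```

step_arm(
  targets=[
    {"dp": [0, 0, 0.005], "angular": [0, 0, 0], "fingers": 1},
    {"dp": [0, 0, 0.005], "angular": [0, 0, -0.05], "fingers": 1},
    {"dp": [0, 0, 0.005], "angular": [0, 0, -0.1], "fingers": 1},
    {"dp": [0, 0, 0.005], "angular": [0, 0, -0.15], "fingers": 1},
    {"dp": [0, 0, 0.005], "angular": [0, 0, -0.2], "fingers": 1},
    {"dp": [0, 0, 0.005], "angular": [0, 0, -0.25], "fingers": 1},
    {"dp": [0, 0, 0.005], "angular": [0, 0, -0.3], "fingers": 1},
    {"dp": [0, 0, 0.005], "angular": [0, 0, -0.333], "fingers": 1},
  ],
)

```text
time: 24.7
tool_pos: [504.6, -27.5, 111.3]
tcp_rot: [179.9, -0.0, 64.2]
ft_force: [0.5, -0.3, 9.0]
finger_gap: 48.4
grip_force: 67.9
```

step_arm(
  targets=[
    {"dp": [0, 0, 0], "angular": [0, 0, 0], "fingers": 1},
    {"dp": [0, 0, -0.01], "angular": [0, 0, 0], "fingers": 1},
    {"dp": [0, 0, -0.02], "angular": [0, 0, 0], "fingers": 1},
    {"dp": [0, 0, -0.03], "angular": [0, 0, 0], "fingers": 1},
    {"dp": [0, 0, -0.04], "angular": [0, 0, 0], "fingers": 1},
    {"dp": [0, 0, -0.05], "angular": [0, 0, 0], "fingers": 1},
    {"dp": [0, 0, -0.06], "angular": [0, 0, 0], "fingers": 1},
    {"dp": [0, 0, -0.06], "angular": [0, 0, 0], "fingers": 1},
  ],
)

```text
time: 25.7
tool_pos: [503.5, -27.2, 122.1]
tcp_rot: [-179.9, 0.0, 63.9]
ft_force: [0.2, 0.0, -1.3]
finger_gap: 48.5
grip_force: 67.0
```

step_arm(
  targets=[
    {"dp": [0, 0, -0.06], "angular": [0, 0, 0], "fingers": 1},
    {"dp": [0, 0, -0.12], "angular": [0, 0, 0], "fingers": 1},
    {"dp": [0, 0, -0.18], "angular": [0, 0, 0], "fingers": 1},
    {"dp": [0, 0, -0.24], "angular": [0, 0, 0], "fingers": 1},
    {"dp": [0, 0, -0.3], "angular": [0, 0, 0], "fingers": 1},
    {"dp": [0, 0, -0.36], "angular": [0, 0, 0], "fingers": 1},
    {"dp": [0, 0, -0.41], "angular": [0, 0, 0], "fingers": 1},
    {"dp": [0, 0, -0.41], "angular": [0, 0, 0], "fingers": 1},
  ],
)

```text
time: 26.7
tool_pos: [504.6, -27.4, 205.6]
tcp_rot: [179.9, -0.0, 63.9]
ft_force: [-0.0, 0.2, -0.7]
finger_gap: 48.4
grip_force: 67.0
```

```bash
python3 - <<'E'
from h import *
w=snapshot("wrist");s=snapshot("scene");t=snapshot("top")
q=camera_params("scene")
for n in("cap","cap_top","bottle_neck"): 
    for r in pinpoint("scene",n)[:3]: print(n,r["conf"],r["at"])
print(proj(q,[[504,-27.5,198],[504,-27.5,228],[504,-27.5,128]]))
A=cv2.resize(w,(400,300)); B=cv2.resize(s[130:280,150:350],(400,300),interpolation=3);C=cv2.resize(t[100:290,110:370],(400,292));
cv2.imwrite("pics/fin.png",np.vstack([np.hstack([A,B]),np.hstack([C,cv2.resize(s[130:280,270:470],(400,292))])]))
st=sense();print(st["tool_pos"],st["finger_gap"],st["time"])
E
```

```text
cap 0.72 [275.1, 180.7]
cap 0.69 [274.0, 187.3]
cap_top 0.61 [273.7, 183.6]
cap_top 0.33 [188.8, 257.7]
bottle_neck 0.7 [150.4, 168.0]
bottle_neck 0.57 [277.2, 205.5]
[[273.80309023 188.12396643]
 [273.75449444 179.26198216]
 [273.90994637 207.92654249]]
[503.61572753 -27.24468824 203.8403553 ] 48.17606988732366 27.0
```

View pics/fin.png

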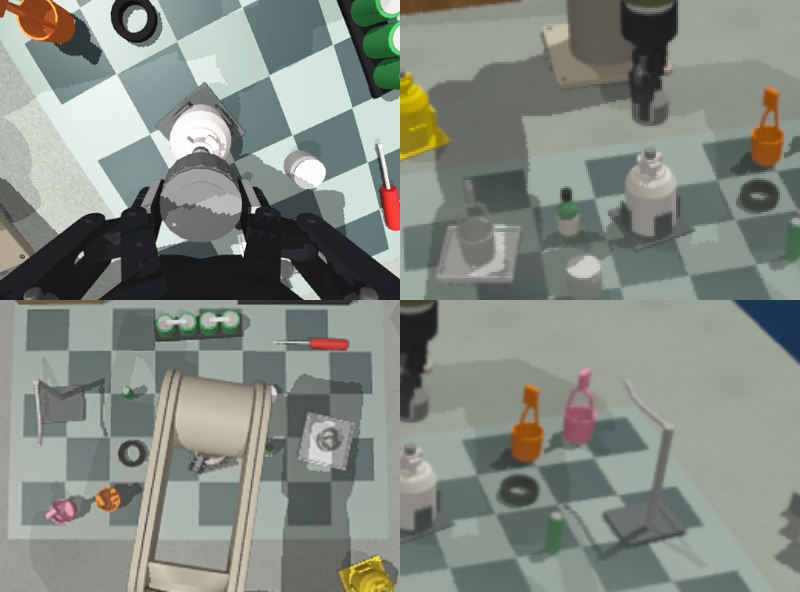

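The pictures show the open neck with the cap held level above it, underside at about (274,187) in the scene, which is where I expect it at 70 mm clear. The cup stands upright in the tray, and the other things are where they were.

```bash
python3 -c "
from bench import hand_in
print(hand_in())"
```

```text
the job is handed in; nothing more can be done
None
```

The job is handed in: the dip cup stands upright in the middle of the tray, and the opened cap is held level about 7 cm above the bottle neck, at 27 s of the 62 s allowed.

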